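# Cover the sample bay and present the block well-up

### The arm

A 6-joint arm with a two-finger parallel gripper is mounted at the origin on the work surface. World frame = base frame: x ahead of the robot, y to its left, z up, the work surface at z = 0. Lengths are in mm, angles in degrees, forces in N, time in s.
With the tool pointing down it reaches from about 350 to 850 mm from the base axis. Payload 8.1 kg.
Tool frame: the origin (TCP) lies midway between the tips of the shut fingers; the grasp point (between the pads) lies 19 mm behind it (r.tcp_to_grasp is the distance from the TCP to the grasp point, in mm); z points along the fingers, y is the direction in which the jaws open and shut (so a half turn about z gives the same grasp; the last joint's range is limited). The gripper opens to 85 mm and grips with 20 to 120 N. Pads are 22 mm wide; open, the fingers measure 114 mm over their backs; the gripper's body (76 mm by 85 mm) begins 54 mm behind the grasp point. The pads swing forward as they close: fully open they stand 13 mm farther back than shut.
Start: joints at [-4.893, 7.471, 85.268, -0, 87.261, -4.893], TCP at [600.004, 0.022, 231.292] pointing down, gripper open.
Joint ranges: [-169.43, 169.43], [-51.17, 129.36], [1.28, 143.12], [-76.62, 256.62], [0, 156.53], [-152.29, 152.29]. Speed limits (degrees/s): [136.94, 136.94, 159.86, 180, 180, 180].

### API

Orientations are given as [roll, pitch, yaw] about the fixed x, y, z axes, in that order (R = Rz(yaw) Ry(pitch) Rx(roll)).
In Python, from bench import r gives the robot as it stands.
- The arm moves only by the tool jog_arm, never from a script. Its argument "targets" is a list of rows, each a list of 7 numbers: the shift along the tool's x, y, z in m, then the turn, a rotation vector about the tool's x, y, z in rad, then the closure, from 0 (fully open) to 1 (shut). In form: [[dx, dy, dz, wx, wy, wz, claw], ...]. A call has 1 to 5 rows; each row is the pose to reach, as a shift and turn from the pose commanded when the call began, along the tool's axes at that moment; what a row does not reach only later rows make up. A row lasts 1/12 s, in which the tool goes at most 41.7 mm and 7.16 degrees, less where a joint would pass 70% of its speed; a pose out of reach is approached as far as the arm can. A call with a gripper value outside its range is refused whole. The fingers move at their own pace and stop on an object; "newtons" is the grip in N (left out, the last holds). Time passes only in rows, so rows that repeat a pose let the fingers close. It gives the time, the measured TCP pose, the force and the opening at its end, in the units of the state.
- r.sense(): the state, without advancing time (a new reading comes with each control period).
- r.snapshot(name): name is "scene" or "side" or "wrist"; returns a dict with "pixels" (480x640x3 uint8, red, green, blue), "fx", "fy", "cx", "cy" (pixels), "dist" ([k1, k2, p1, p2, k3] as OpenCV has them; the pictures are not rectified), "origin" and "attitude" of the camera in the world. Camera axes: x right, y down, z forward; pixel columns grow to the right and rows downward; lengths in mm; the calibration is good to about 2 mm. A picture is of the moment at which its call begins. There is no depth.
- r.hand_in(): hands the job in, once; it reports no verdict.
The state is a dict: "time": time; "joint_pos": joint angles; "qd": joint speeds; "joint_efforts": joint torques, N m; "tool_pos": TCP position; "tcp_rot": TCP orientation; "ft_force": force on the tool from outside, world axes, zero at the start; "wrist_torque": the same for the moment, N m; "finger_gap": finger opening in mm.
Only numpy, scipy, OpenCV 4.12 (cv2) and the standard library are available. Lean on these libraries where they do the work, as an engineer would, in place of code of your own. Each camera call takes 0.05 s, during which the arm holds its last target.

### The job

Close off the open sample bay by laying the blue cover bar squarely across its two posts, centred, and let go of it; then hold the aluminium sample block over the middle of the bar, ready to be filled, with its blind well facing straight up (the block now lies on its side; the deep well is in one end, the other end has only a shallow look-alike recess). Finish while still holding the block level and still, a few centimetres clear above the bar's handle, and leave everything else on the bench where it stands.

Things in the scene. Friction and masses are not known exactly. Their poses are not given: they have to be found in the camera images.
- bay_mid (a point): the fixed open sample bay: grey base plate 100 x 230 x 8 mm, low black optics block with a round glass window (23 mm high), and two grey posts, each 60 mm (x) x 36 mm (y) with a flat black rubber top 55 mm above the table, centred 88 mm either side of the middle along y. This point: midway between the posts, level with their tops; z up
- bar_mid (a point): the loose cover bar, lying flat, z up: blue slab 36 mm (x) x 210 mm (y) x 10 mm thick, 240 g, with a black rib handle on its middle, 14 mm (x) x 70 mm (y), from 10 to 32 mm above the bar's underside. This point is the centre of the slab, 5 mm above its underside
- block_mid (a point): centre of the loose aluminium sample block: 42 mm along its own x, 52 x 52 mm across (its y and z are square to its sides), 230 g, mass nearly central. It starts on one of its 42 x 52 mm sides, 52 mm tall, well pointing level in any compass direction. It does not slip easily: pushed inwards and upwards near the top of an open end, it tips over its far bottom edge
- block_mouth (a point): middle of the mouth of the block's well, 21 mm along the block's own x from its centre; x points straight out of the well. The well is a round blind hole, 36 mm wide and 28 mm deep, in the middle of one 52 x 52 mm end (walls 8 mm at the thinnest). The opposite end has a look-alike dark recess, just as wide but only 3 mm deep: not the well
- amber_bottle: bystander, to be left where it is: amber glass jar with blue cap, 66 mm wide, 130 mm tall; origin at the centre of its underside
- dish: bystander, to be left where it is: shallow clear glass dish, 84 mm wide, 16 mm tall; origin at the centre of its underside
- rack: bystander, to be left where it is: blue rack of capped vials, 70 x 140 mm, 65 mm tall; origin at the centre of its underside
- spatula: bystander, to be left where it is: slim steel laboratory spatula with black handle, 185 mm long, 6 mm thick, lying along its own x; origin at the centre of its underside
- jar: bystander, to be left where it is: small clear jar with white cap, 40 mm wide, 50 mm tall; origin at the centre of its underside
Mind the look-alikes: they are no part of the job. Of the things like the part that bears bar_mid, leave any that is brown; of the rest the larger one is meant.

How it is judged (in metres and radians):
On the way:
1. the cover bar lies across both posts, centred and let go (horizontal distance between bar_mid and bay_mid below 0.02 m and angle between the y axis of bar_mid and the y axis of bay_mid, either way round below 0.15 rad and z of bar_mid in the frame of bay_mid between 0.001 and 0.009 m and angle between bar_mid's own z axis and vertical below 0.05 rad and contact force between the fingers and bar below 0.2 N), for 0.3 s.
At the end, for the whole second after the job is handed in: Bar flat on both posts, within 20 mm of the bay's middle and 0.15 rad of square, not touched by the fingers. Block gripped, still, well within 0.2 rad of straight up, its centre within 50 mm sideways of the bar's middle, 120 to 260 mm above the table, not touching the bar (all of step 1 and angle between block_mid's own x axis and vertical below 0.2 rad and horizontal distance between block_mid and bar_mid below 0.05 m and height (world z) of block_mid between 0.12 and 0.26 m and contact force between the fingers and block above 1 N and contact force between block and bar below 0.2 N and linear speed of block below 0.03 m/s); the arm keeps its last pose, push and grip.
It fails at once if a bystander is pushed more than 30 mm (distance of any of amber_bottle, dish, rack, spatula, jar from where it was at the start of the episode above 0.03 m).
It fails at once if a bystander is tipped over (angle between any of amber_bottle, dish, rack, spatula, jar's own z axis and vertical above 0.5 rad).
It also fails if it takes over 64 s, if anything falls off the work surface, if the arm or the gripper's body presses on something with over 40 N, if the wrist force passes 120 N, or if a joint passes its speed limit or range.

## Working session

There is one attempt and no reset: what is moved stays moved. The work goes in short steps, Python scripts to look and compute and a tool call to move; the robot and the scene stay as the last step left them, time stands still between calls to the robot, and variables do not carry over. Pictures are saved under pics/ and viewed, and the job is handed in when it is done.

Besides the shell and the picture viewer there is one more tool, called as name([rows], argument=value, ...), one row to a line, values as JSON. jog_arm: Moves the arm, as the interface text tells. Its arguments: {"type":"object","properties":{"targets":{"type":"array","items":{"type":"array","items":{"type":"number"}}},"newtons":{"type":"number"}},"required":["targets"]}

```bash
ls; mkdir -p pics
python3 - <<'E'
from bench import r
import cv2
print(r.sense())
for n in ["scene","side","wrist"]:
    s=r.snapshot(n); cv2.imwrite(f"pics/{n}0.png",s["pixels"][:,:,::-1])
    print(n,{k:v for k,v in s.items() if k!="pixels"})
E
```

```text
pics
{'time': 0.0, 'joint_pos': array([-4.89365350e+00,  7.51688987e+00,  8.53305959e+01, -8.88920770e-04,
        8.72600305e+01, -4.89281513e+00]), 'qd': array([-0.01531926,  0.13038336,  0.02166793, -0.06341926, -0.00526459,
       -0.05019138]), 'joint_efforts': array([-1.90700346e-03, -5.69404185e+01, -5.00557995e+01, -2.19391650e-04,
        1.44415747e-02,  7.24149572e-05]), 'tool_pos': array([5.99447185e+02, 5.77799919e-02, 2.30213225e+02]), 'tcp_rot': array([-1.79892800e+02, -8.28568597e-03,  8.99991972e+01]), 'ft_force': array([-0.61724188, -0.19395326,  0.33831095]), 'wrist_torque': array([-0.01219406,  0.00669462,  0.06174522]), 'finger_gap': 85.34980805226245}
scene {'fx': 480.15641389976855, 'fy': 480.15641389976855, 'cx': 324.1101792670842, 'cy': 243.4426174992346, 'dist': array([-0.08727433,  0.        ,  0.        ,  0.        ,  0.        ]), 'origin': array([1326.24096923, -189.35344452,  722.03393324]), 'attitude': array([-127.09455402,   -1.13593349,   77.08100373])}
side {'fx': 598.0918035324543, 'fy': 598.0918035324543, 'cx': 314.3099145137234, 'cy': 240.50198551139644, 'dist': array([0.05552921, 0.        , 0.        , 0.        , 0.        ]), 'origin': array([-398.37596647,  844.1591789 ,  742.01609044]), 'attitude': array([-119.87364759,    0.75709042, -133.20160776])}
wrist {'fx': 427.4835672166258, 'fy': 427.4835672166258, 'cx': 323.51521871420255, 'cy': 238.05467691460998, 'dist': array([-0.03566404,  0.        ,  0.        ,  0.        ,  0.        ]), 'origin': array([599.99249283,  66.63163202, 372.1577037 ]), 'attitude': array([ 1.64945101e+02,  1.52809072e-01, -4.44815183e-03])}
```

View pics/scene0.png

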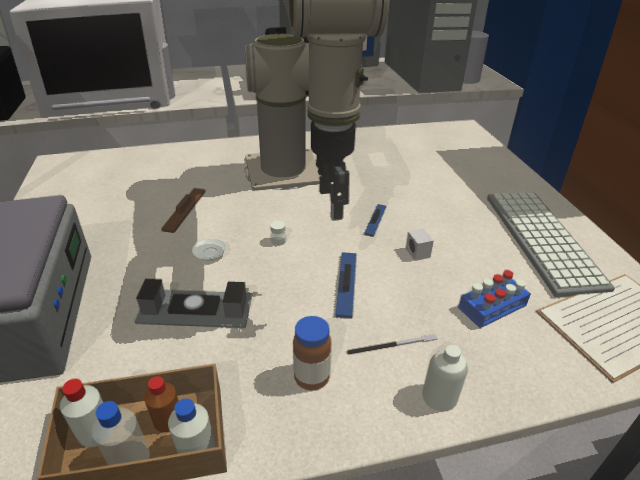

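View pics/side0.png

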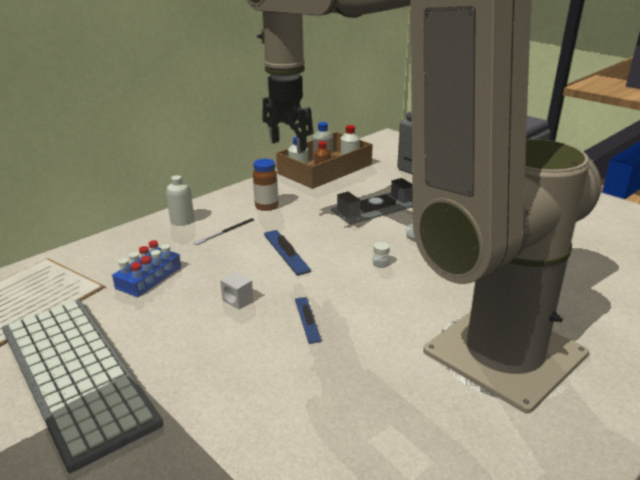

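View pics/wrist0.png

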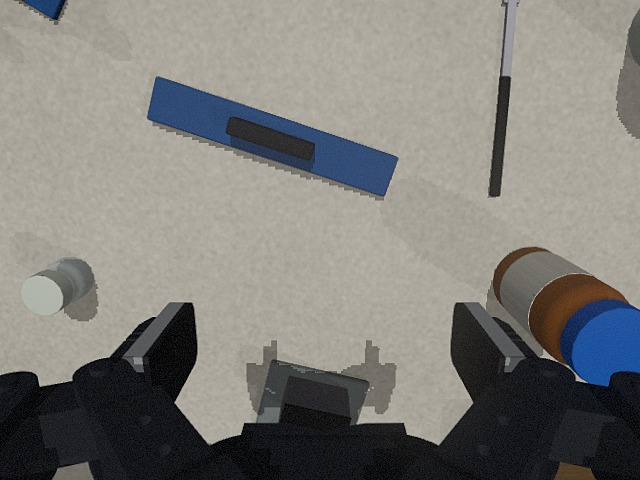

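```bash
cat > h.py <<'E'
import numpy as np, cv2
from scipy.spatial.transform import Rotation as Ro
from bench import r
def cam(n):
    s=r.snapshot(n); s["R"]=Ro.from_euler("xyz",s["attitude"],degrees=True).as_matrix()
    s["K"]=np.array([[s["fx"],0,s["cx"]],[0,s["fy"],s["cy"]],[0,0,1]]); return s
def ray(s,uv):
    p=cv2.undistortPoints(np.array(uv,float).reshape(-1,1,2),s["K"],s["dist"]).reshape(-1,2)
    return np.c_[p,np.ones(len(p))]@s["R"].T
def plane(s,uv,z):
    d=ray(s,uv); return s["origin"]+d*((z-s["origin"][2])/d[:,2])[:,None]
def proj(s,P):
    Rt=s["R"].T; rv,_=cv2.Rodrigues(Rt); t=-Rt@s["origin"]
    return cv2.projectPoints(np.array(P,float).reshape(-1,1,3),rv,t,s["K"],s["dist"])[0].reshape(-1,2)
def tri(s1,uv1,s2,uv2):
    d1=ray(s1,[uv1])[0];d2=ray(s2,[uv2])[0]
    A=np.c_[d1,-d2]; x=np.linalg.lstsq(A,s2["origin"]-s1["origin"],rcond=None)[0]
    a=s1["origin"]+d1*x[0];b=s2["origin"]+d2*x[1]; return (a+b)/2,np.linalg.norm(a-b)
def crop(s,c,w,h,f,name):
    x,y=c; im=s["pixels"][max(0,y-h):y+h,max(0,x-w):x+w,::-1]
    cv2.imwrite("pics/"+name,cv2.resize(im,None,fx=f,fy=f,interpolation=cv2.INTER_CUBIC))
def blobs(s,lo,hi,amin=60):
    hsv=cv2.cvtColor(s["pixels"],cv2.COLOR_RGB2HSV); m=cv2.inRange(hsv,lo,hi)
    cs,_=cv2.findContours(m,cv2.RETR_EXTERNAL,cv2.CHAIN_APPROX_NONE)
    return [c for c in cs if cv2.contourArea(c)>amin]
E
python3 - <<'E'
from h import *
sc=cam("scene");sd=cam("side");w=cam("wrist")
crop(sc,(195,300),70,40,5.5,"c_bay.png");crop(sc,(419,244),40,30,9,"c_blk.png")
crop(sd,(237,290),40,30,9,"c_blk_sd.png");crop(sd,(375,205),70,45,5.5,"c_bay_sd.png")
for n,s in (("sc",sc),("sd",sd),("w",w)):
    for c in blobs(s,(100,110,40),(125,255,255),80):
        rc=cv2.minAreaRect(c); 
        b=cv2.boxPoints(rc); P=plane(s,b,10); mid=P.mean(0)
        e1=P[1]-P[0];e2=P[2]-P[1]
        print(n,cv2.contourArea(c),np.round(rc[0]),mid.round(1),np.linalg.norm(e1).round(1),np.linalg.norm(e2).round(1),np.degrees(np.arctan2(e1[1],e1[0])).round(1),np.degrees(np.arctan2(e2[1],e2[0])).round(1))
E
```

```text
sc 464.5 [108. 414.] [ 804.5 -430.2   10. ] 36.3 54.7 114.8 25.1
sc 347.0 [185. 410.] [ 819.9 -300.9   10. ] 33.2 45.7 106.4 16.1
sc 765.5 [312. 330.] [684.8 -53.5  10. ] 67.7 77.6 78.2 -13.3
sc 779.0 [494. 308.] [704.  342.3  10. ] 165.9 111.1 82.1 -29.7
sc 508.5 [346. 284.] [557.6  51.9  10. ] 207.2 36.7 162.6 70.8
sc 110.0 [375. 219.] [331.6 193.5  10. ] 144.4 24.4 148.7 35.8
sc 106.0 [368.  46.] [-1346.7   693.4    10. ] 411.8 56.1 161.8 62.3
sc 15614.5 [531.  77.] [-2112.   2334.1    10. ] 6863.9 2917.3 148.0 -6.1
sd 143.0 [307. 320.] [319.1 204.1  10. ] 22.1 139.3 -103.3 148.8
sd 656.5 [148. 275.] [687.8 346.3  10. ] 165.3 130.0 -91.3 158.6
sd 299.0 [286. 251.] [552.7  59.3  10. ] 41.1 213.3 -70.8 161.2
sd 190.0 [264. 164.] [1000.9 -238.5   10. ] 64.7 89.7 -134.9 140.1
sd 1441.5 [621. 169.] [ 215.5 -991.4   10. ] 113.2 461.7 -136.7 112.2
w 5392.5 [599. 342.] [ 863.7 -135.9   10. ] 76.6 95.5 -0.4 -78.2
w 10485.0 [270. 137.] [556.6  55.5  10. ] 35.3 207.1 65.7 -18.1
w 381.0 [42. 10.] [377.7 155.3  10. ] 32.4 13.9 -1.5 -97.7
```

View pics/c_bay.png

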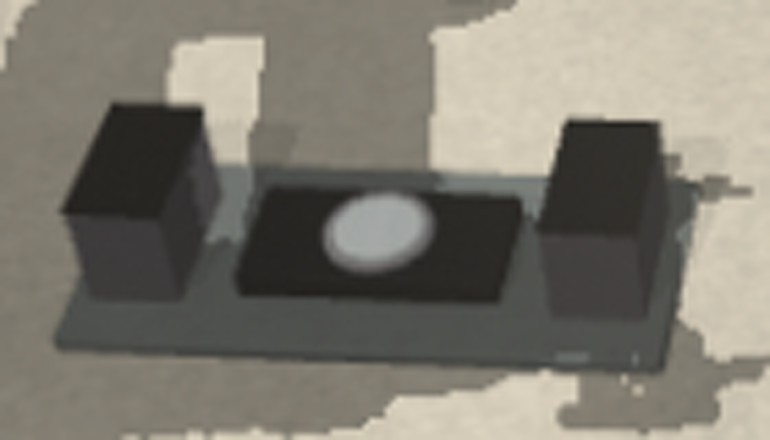

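View pics/c_blk.png

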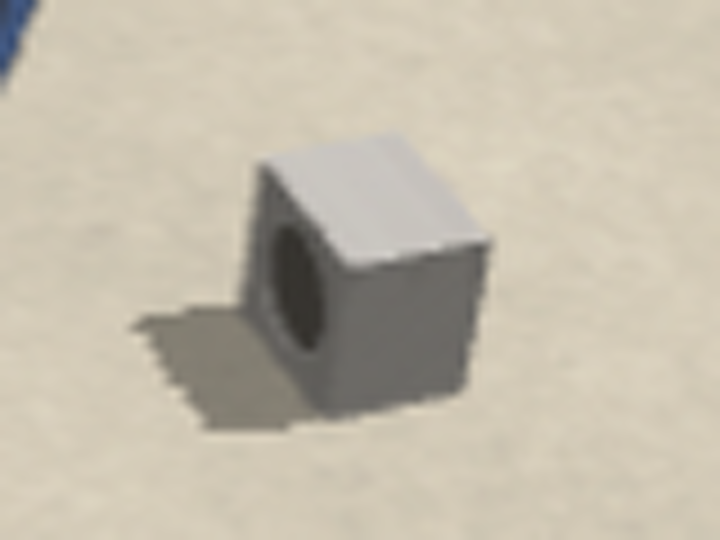

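View pics/c_blk_sd.png

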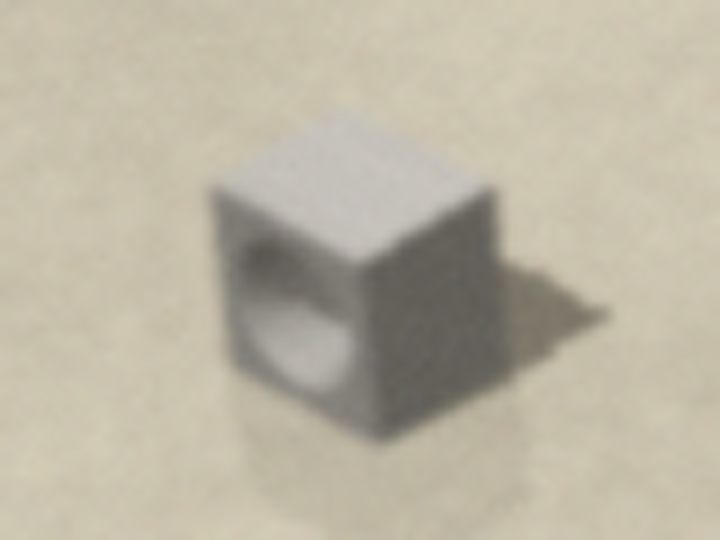

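View pics/c_bay_sd.png

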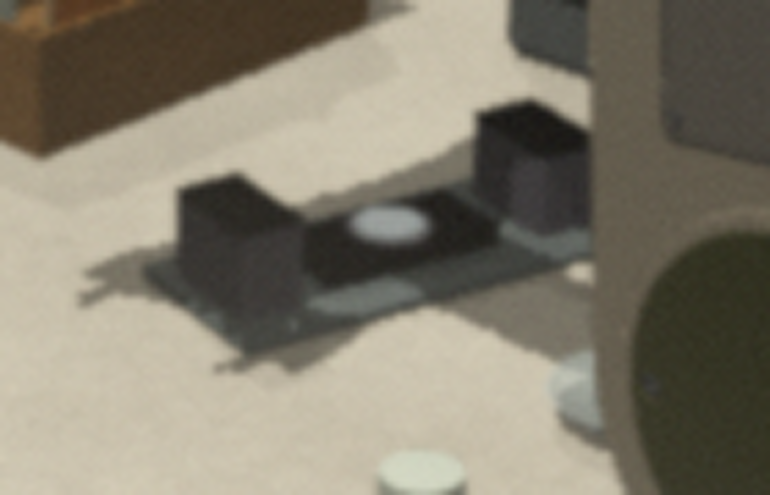

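Run:
```python
from h import *
sc=cam("scene");sd=cam("side")
def q(s,pts,o,f,z,l):
    uv=np.array(pts)/f+np.array(o)-0.5+0.5/f; P=plane(s,uv,z)[:,:2]; e=np.roll(P,-1,0)-P
    print(l,P.mean(0).round(1),"L",np.linalg.norm(e,axis=1).round(1),"ang",np.degrees(np.arctan2(e[:,1],e[:,0])).round(1)); return P.mean(0)
a=q(sc,[(110,103),(203,107),(157,216),(64,211)],(125,260),5.5,55,"postL")
b=q(sc,[(568,120),(660,122),(637,236),(538,232)],(125,260),5.5,55,"postR")
print((a+b)/2,np.linalg.norm(b-a),np.degrees(np.arctan2(*(b-a)[::-1])))
a=q(sd,[(180,188),(237,175),(305,211),(247,231)],(305,160),5.5,55,"post sd")
b=q(sd,[(478,115),(530,99),(590,130),(535,146)],(305,160),5.5,55,"post2 sd")
q(sc,[(262,165),(397,135),(490,240),(350,265)],(379,214),9,52,"blk sc")
q(sd,[(215,188),(345,113),(493,188),(362,262)],(197,260),9,52,"blk sd")
for n,s,uv,h in (("bottle",sc,(312,330),130),("jar",sc,(278,227),50),("dish",sc,(210,250),10),("rack",sc,(495,297),50)):
    print(n,plane(s,[uv],h).round(0))
print("spat",plane(sc,[(350,351),(437,338)],4).round(0))
```

```text
postL [ 546.8 -365.8] L [36.6 60.  35.1 59.7] ang [  75.2  -13.8 -105.4  167.6]
postR [ 591.  -195.1] L [35.  61.6 36.  60.7] ang [  76.7  -13.2 -104.7  165.9]
[ 568.8792255  -280.45641597] 176.30033942151965 75.49744227797721
post sd [ 587.8 -193.8] L [31.5 51.2 35.5 56.6] ang [-107.   173.3   82.7  -11.2]
post2 sd [ 548.  -362.7] L [34.2 46.2 34.7 45. ] ang [-99.7 169.6  78.2 -11.1]
blk sc [481.4 253.5] L [41.8 50.1 40.8 47.2] ang [  98.2    6.8  -85.9 -171.9]
blk sd [476.8 258.7] L [40.9 50.1 39.9 48.5] ang [ -83.4 -173.9   94.4    7.3]
bottle [[793. -76. 130.]]
jar [[376. -73.  50.]]
dish [[ 382. -240.   10.]]
rack [[712. 328.  50.]]
spat [[748.   9.   4.]
 [753. 188.   4.]]
```

jog_arm([
  [0.0545, -0.043, 0.02, 0, 0, -0.62, 0],
  [0.0545, -0.043, 0.02, 0, 0, -0.62, 0],
  [0.0545, -0.043, 0.02, 0, 0, -0.62, 0],
  [0.0545, -0.043, 0.02, 0, 0, -0.62, 0],
  [0.0545, -0.043, 0.02, 0, 0, -0.62, 0],
])

```text
time: 0.82
tool_pos: [556.5, 55.1, 211.2]
tcp_rot: [-180.0, -0.0, 125.9]
ft_force: [-0.1, -0.7, -0.1]
finger_gap: 85.2
```

jog_arm([
  [0, 0, 0, 0, 0, -0.637, 0],
  [0, 0, 0, 0, 0, -0.637, 0],
  [0, 0, 0, 0, 0, -0.637, 0],
  [0, 0, 0, 0, 0, -0.637, 0],
  [0, 0, 0, 0, 0, -0.637, 0],
])

```text
time: 1.23
tool_pos: [557.0, 54.5, 211.3]
tcp_rot: [180.0, 0.0, 161.7]
ft_force: [0.1, 0.1, -1.3]
finger_gap: 85.5
```

jog_arm([
  [0, 0, 0, 0, 0, -0.02, 0],
  [0, 0, 0, 0, 0, -0.02, 0],
])

```text
time: 1.4
tool_pos: [557.0, 54.5, 211.3]
tcp_rot: [-180.0, 0.0, 162.4]
ft_force: [0.3, 0.3, 0.5]
finger_gap: 85.5
```

Run:
```python
from h import *
s=r.sense(); print({k:np.round(s[k],2) for k in("time","joint_pos","tool_pos","tcp_rot")})
w=cam("wrist"); cv2.imwrite("pics/w1.png",w["pixels"][:,:,::-1])
for c in blobs(w,(100,110,40),(125,255,255),1500):
    rc=cv2.minAreaRect(c); b=cv2.boxPoints(rc); P=plane(w,b,10);e1=P[1]-P[0];e2=P[2]-P[1]
    print(b.round(),P.mean(0).round(1),np.linalg.norm(e1).round(1),np.linalg.norm(e2).round(1),np.degrees(np.arctan2(e1[1],e1[0])).round(1),np.degrees(np.arctan2(e2[1],e2[0])).round(1))
```

```text
{'time': np.float64(1.4), 'joint_pos': array([  0.34,   1.81,  93.33,  -0.  ,  84.86, -72.02]), 'tool_pos': array([557.02,  54.5 , 211.32]), 'tcp_rot': array([-180.  ,    0.  ,  162.36])}
[[599. 238.]
 [639. 238.]
 [639. 326.]
 [599. 326.]] [699.6 280.8  10. ] 35.1 83.8 72.3 -6.2
[[302.  71.]
 [347.  71.]
 [347. 322.]
 [302. 322.]] [556.8  56.4  10. ] 34.0 207.2 72.4 -16.8
```

View pics/w1.png

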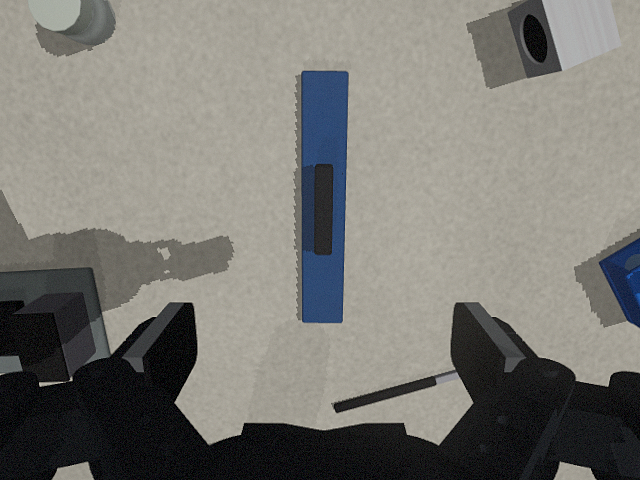

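Run:
```python
from h import *
w=cam("wrist")
P=plane(w,[(302,71),(348,71.5),(343,322),(301,322)],10); print(P.round(1),P.mean(0))
a=(P[0]+P[1])/2;b=(P[2]+P[3])/2;print(np.degrees(np.arctan2(*(a-b)[[1,0]])))
H=plane(w,[(315,164),(332,164),(332,254),(315,254)],32);print(H.round(1),H.mean(0))
crop(w,(545,40),80,60,5,"c_w1.png")
```

```text
[[452.9  71.7  10. ]
 [463.9 104.8  10. ]
 [660.4  40.4  10. ]
 [649.2   5.3  10. ]] [556.59030654  55.5400331   10.        ]
161.57633214087025
[[520.5  60.5  32. ]
 [524.4  72.6  32. ]
 [591.2  51.6  32. ]
 [587.1  38.8  32. ]] [555.79931896  55.87482686  32.        ]
```

View pics/c_w1.png

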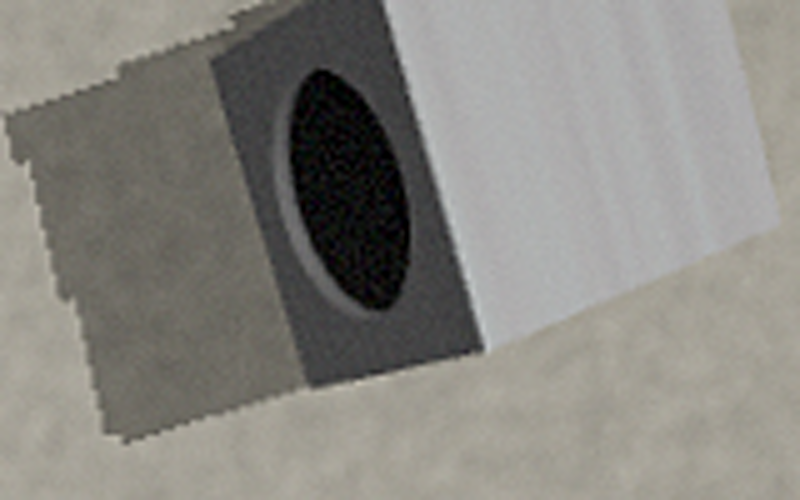

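jog_arm([
  [0.0008, 0.0009, 0.04, 0, 0, 0.014, 0],
  [0.0008, 0.0009, 0.08, 0, 0, 0.014, 0],
  [0.0008, 0.0009, 0.12, 0, 0, 0.014, 0.2],
  [0.0008, 0.0009, 0.16, 0, 0, 0.014, 0.2],
  [0.0008, 0.0009, 0.185, 0, 0, 0.014, 0.2],
], newtons=40)

```text
time: 1.92
tool_pos: [553.8, 55.6, 21.8]
tcp_rot: [-179.9, -0.3, 161.5]
ft_force: [-0.5, 0.8, -0.8]
finger_gap: 68.1
```

jog_arm([
  [0, 0, 0.007, 0, 0, 0, 0.3],
  [0, 0, 0.011, 0, 0, 0, 0.5],
  [0, 0, 0.011, 0, 0, 0, 1],
  [0, 0, 0.011, 0, 0, 0, 1],
  [0, 0, 0.011, 0, 0, 0, 1],
])

```text
time: 2.33
tool_pos: [558.8, 55.5, 18.2]
tcp_rot: [179.9, 0.3, 161.7]
ft_force: [-1.0, -0.6, 0.4]
finger_gap: 13.2
```

jog_arm([
  [0, 0, 0, 0, 0, 0, 1],
  [0, 0, 0, 0, 0, 0, 1],
  [0, 0, 0, 0, 0, 0, 1],
  [0, 0, 0, 0, 0, 0, 1],
  [0, 0, 0, 0, 0, 0, 1],
])

```text
time: 2.75
tool_pos: [558.9, 55.6, 18.1]
tcp_rot: [179.9, 0.3, 161.7]
ft_force: [-0.6, -0.7, 7.4]
finger_gap: 12.7
```

jog_arm([
  [0, 0, -0.015, 0, 0, 0, 1],
  [0, 0, -0.03, 0, 0, 0, 1],
  [0, 0, -0.05, 0, 0, 0, 1],
  [0, 0, -0.05, 0, 0, 0, 1],
  [0, 0, -0.05, 0, 0, 0, 1],
], newtons=60)

```text
time: 3.17
tool_pos: [558.1, 55.7, 67.1]
tcp_rot: [179.9, 0.2, 161.7]
ft_force: [-0.3, -0.5, -3.3]
finger_gap: 12.8
```

Run:
```python
from h import *
s=r.sense(); print({k:np.round(s[k],2) for k in("time","joint_pos","tool_pos","tcp_rot","ft_force","finger_gap")})
w=cam("wrist"); cv2.imwrite("pics/w2.png",w["pixels"][:,:,::-1])
w=cam("side"); crop(w,(290,220),80,60,5,"s2.png")
```

```text
{'time': np.float64(3.17), 'joint_pos': array([  0.46,   9.31, 101.07,   0.  ,  69.38, -71.22]), 'tool_pos': array([558.14,  55.67,  67.06]), 'tcp_rot': array([179.92,   0.23, 161.67]), 'ft_force': array([-0.31, -0.47, -3.32]), 'finger_gap': np.float64(12.75)}
```

View pics/w2.png

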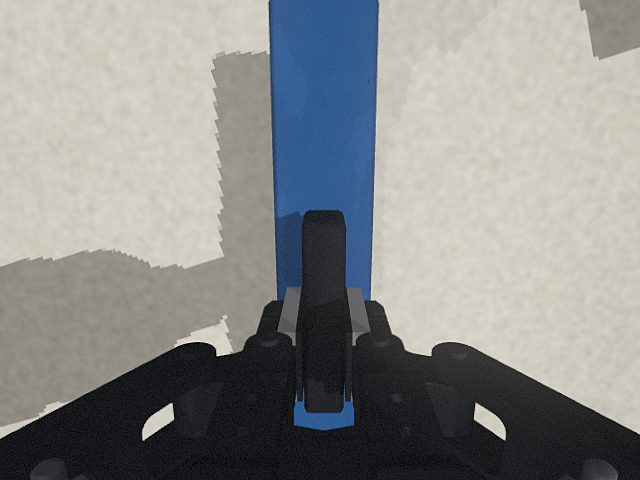

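View pics/s2.png

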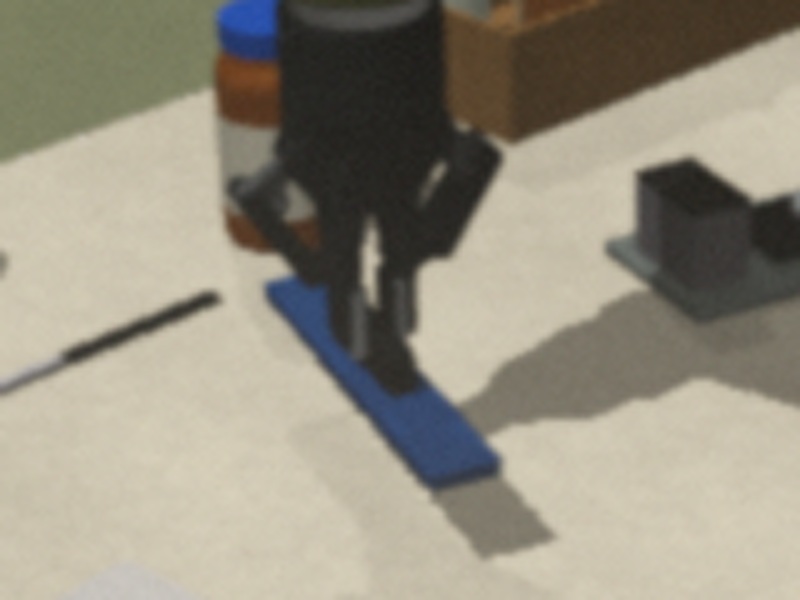

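Add to h.py:
```python
def delta(pos,R,cur=None):
    """shift (m) & rotvec in tool axes from current measured pose to target pos (mm), R (Rotation)"""
    s=r.sense() if cur is None else cur
    R0=Ro.from_euler("xyz",s["tcp_rot"],degrees=True)
    d=R0.inv().apply(np.array(pos)-s["tool_pos"])/1000; return d.round(4),(R0.inv()*R).as_rotvec().round(4)
def down(yaw): return Ro.from_euler("xyz",[180,0,yaw],degrees=True)
```

```text
(no output)
```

jog_arm([
  [0, 0, -0.03, 0, 0, 0, 1],
  [-0.02, -0.04, -0.06, 0, 0, 0.1, 1],
  [-0.032, -0.075, -0.07, 0, 0, 0.22, 1],
  [-0.044, -0.11, -0.07, 0, 0, 0.34, 1],
  [-0.056, -0.145, -0.07, 0, 0, 0.46, 1],
])

```text
time: 3.68
tool_pos: [564.4, -101.1, 135.8]
tcp_rot: [180.0, 0.1, 135.1]
ft_force: [0.7, -0.4, -3.9]
finger_gap: 12.3
```

Run:
```python
from h import *
print(r.sense()["tool_pos"],delta((568.4,-282.7,135),down(75.5)))
```

```text
[ 564.43113033 -101.14779029  135.7660935 ] (array([-0.1311, -0.1257,  0.0009]), array([1.2000e-03, 8.0000e-04, 1.0394e+00]))
```

jog_arm([
  [-0.025, -0.024, 0, 0, 0, 0.12, 1],
  [-0.05, -0.048, 0, 0, 0, 0.24, 1],
  [-0.075, -0.072, 0, 0, 0, 0.36, 1],
  [-0.1, -0.096, 0, 0, 0, 0.48, 1],
  [-0.125, -0.12, 0, 0, 0, 0.6, 1],
])

```text
time: 4.1
tool_pos: [567.4, -274.1, 133.1]
tcp_rot: [-179.9, -0.1, 100.6]
ft_force: [-0.2, 0.1, -3.1]
finger_gap: 12.3
```

jog_arm([
  [0, 0, 0, 0, 0, 0.12, 1],
  [0, 0, 0, 0, 0, 0.24, 1],
  [0, 0, 0, 0, 0, 0.36, 1],
  [0, 0, 0, 0, 0, 0.44, 1],
  [0, 0, 0, 0, 0, 0.44, 1],
])

```text
time: 4.52
tool_pos: [567.6, -272.5, 133.0]
tcp_rot: [-179.8, -0.0, 75.5]
ft_force: [0.1, -0.5, -3.1]
finger_gap: 12.6
```

Run:
```python
from h import *
print(r.sense()["tool_pos"],delta((568.4,-282.7,135),down(75.5)))
w=cam("wrist"); cv2.imwrite("pics/w3.png",w["pixels"][:,:,::-1])
w=cam("scene"); crop(w,(200,280),80,60,5,"s3.png")
```

```text
[ 567.58097683 -272.51043617  133.03739889] (array([-0.0097,  0.0033, -0.002 ]), array([-0.0031, -0.0008, -0.0001]))
```

View pics/w3.png

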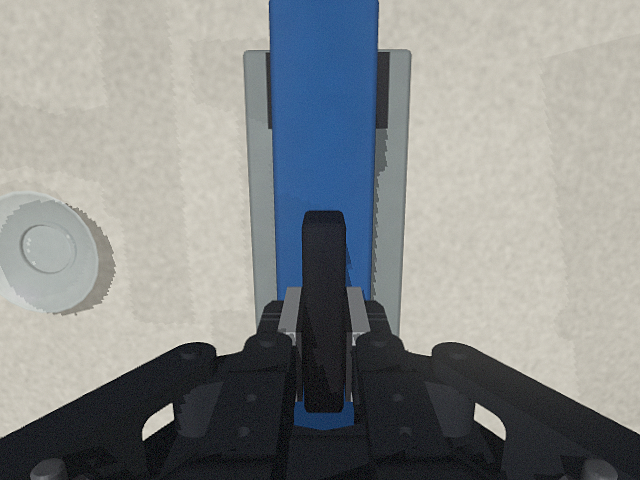

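View pics/s3.png

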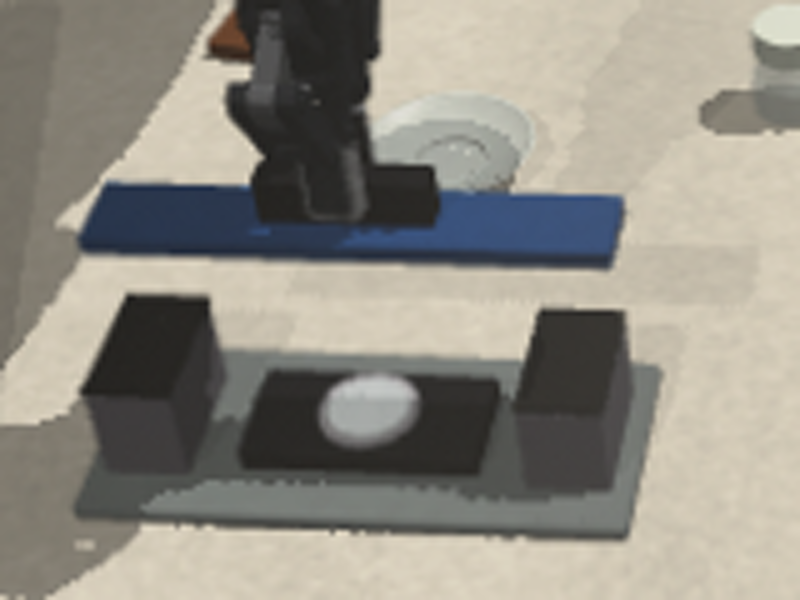

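Run:
```python
from h import *
s=r.sense();w=cam("wrist");sc=cam("scene")
zt=s["tool_pos"][2]-18.1+10
def mid(cam_,a,b,z):
    P=plane(cam_,[a,b],z);return P.mean(0)[:2],np.linalg.norm(P[0]-P[1])
for nm,a in(("bay r60",((244.5,60),(411,60),8)),("bay r330",((257.5,330),(402.5,330),8)),("bar r10",((271,10),(379,10),zt)),("bar r250",((275,250),(372.5,250),zt))):
    print(nm,mid(w,a[0],a[1],a[2]))
# bar corners in scene crop origin (120,220) f5
uv=np.array([(105,184),(624,198),(612,260),(80,247)])/5+[120,220]-.4
P=plane(sc,uv,zt);e=np.roll(P,-1,0)-P
print(P.mean(0),np.linalg.norm(e,axis=1),np.degrees(np.arctan2(e[:,1],e[:,0])))
```

```text
bay r60 (array([ 594.81226727, -173.16638036]), np.float64(97.70655177400529))
bay r330 (array([ 554.3915289 , -342.27549476]), np.float64(100.0078610554996))
bar r10 (array([ 593.0686983 , -173.60115917]), np.float64(34.651412448809076))
bar r250 (array([ 573.12979352, -251.3843647 ]), np.float64(35.71052287100182))
[ 572.78917961 -271.70513215  125.54008819] [208.36259591  37.58178374 206.68628823  38.88796056] [  76.19591813  -12.37488062 -103.46319583  170.05507547]
```

jog_arm([
  [-0.009, 0.0033, 0, 0, 0, -0.009, 1],
  [-0.009, 0.0033, 0.02, 0, 0, -0.009, 1],
  [-0.009, 0.0033, 0.04, 0, 0, -0.009, 1],
  [-0.009, 0.0033, 0.056, 0, 0, -0.009, 1],
  [-0.009, 0.0033, 0.056, 0, 0, -0.009, 1],
])

```text
time: 5.13
tool_pos: [567.0, -281.5, 74.8]
tcp_rot: [-179.6, -0.1, 76.3]
ft_force: [-1.2, 0.8, -4.3]
finger_gap: 12.6
```

jog_arm([
  [0, 0, 0.002, 0, 0, 0, 1],
  [0, 0, 0.004, 0, 0, 0, 1],
  [0, 0, 0.005, 0, 0, 0, 1],
  [0, 0, 0.005, 0, 0, 0, 1],
])

```text
time: 5.47
tool_pos: [570.3, -282.9, 75.5]
tcp_rot: [179.9, 0.0, 76.3]
ft_force: [-0.2, -0.5, -2.8]
finger_gap: 12.1
```

Run:
```python
from h import *
print(r.sense()["tool_pos"])
w=cam("side"); crop(w,(370,190),80,60,5,"sd4.png")
w=cam("scene"); crop(w,(200,280),80,60,5,"s4.png")
```

```text
[ 570.28026775 -282.88394374   75.49997421]
```

View pics/sd4.png

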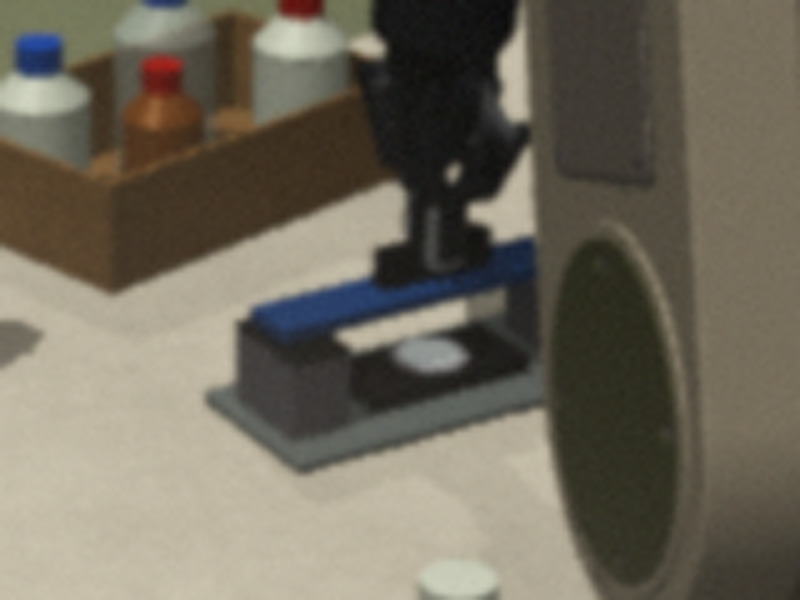

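View pics/s4.png

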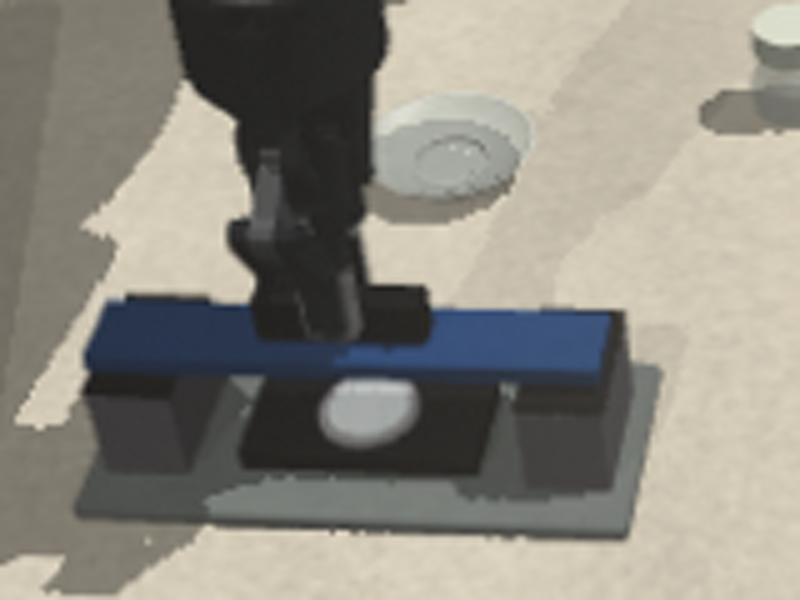

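jog_arm([
  [0.003, 0, 0.001, 0, 0, 0, 1],
  [0.003, 0, 0.002, 0, 0, 0, 1],
  [0.003, 0, 0.003, 0, 0, 0, 1],
  [0.003, 0, 0.003, 0, 0, 0, 1],
])

```text
time: 5.9
tool_pos: [570.9, -279.2, 73.2]
tcp_rot: [179.9, -0.0, 76.3]
ft_force: [-5.0, 4.4, 9.7]
finger_gap: 12.1
```

jog_arm([
  [0, 0, -0.001, 0, 0, 0, 0.6],
  [0, 0, -0.001, 0, 0, 0, 0.3],
  [0, 0, -0.001, 0, 0, 0, 0],
  [0, 0, -0.001, 0, 0, 0, 0],
  [0, 0, -0.003, 0, 0, 0, 0],
])

```text
time: 6.32
tool_pos: [570.0, -279.3, 73.8]
tcp_rot: [-180.0, -0.0, 76.2]
ft_force: [0.1, 0.0, -1.4]
finger_gap: 72.4
```

jog_arm([
  [0, 0, -0.03, 0, 0, 0, 0],
  [0, 0, -0.07, 0, 0, 0, 0],
  [0, 0, -0.11, 0, 0, 0, 0],
  [0, 0, -0.14, 0, 0, 0, 0],
  [0, 0, -0.14, 0, 0, 0, 0],
])

```text
time: 6.73
tool_pos: [573.8, -281.5, 224.0]
tcp_rot: [179.3, 0.2, 76.2]
ft_force: [0.9, -0.4, 1.1]
finger_gap: 85.2
```

Run:
```python
from h import *
s=r.sense();print(s["tool_pos"],s["joint_pos"])
w=cam("wrist"); cv2.imwrite("pics/w5.png",w["pixels"][:,:,::-1])
w=cam("scene"); crop(w,(200,280),80,60,5,"s5.png")
```

```text
[ 573.75198377 -281.54225494  223.97220242] [-3.07317505e+01  1.29255631e+01  7.99315221e+01 -1.05510361e-03
  8.63812597e+01 -1.69802443e+01]
```

View pics/w5.png

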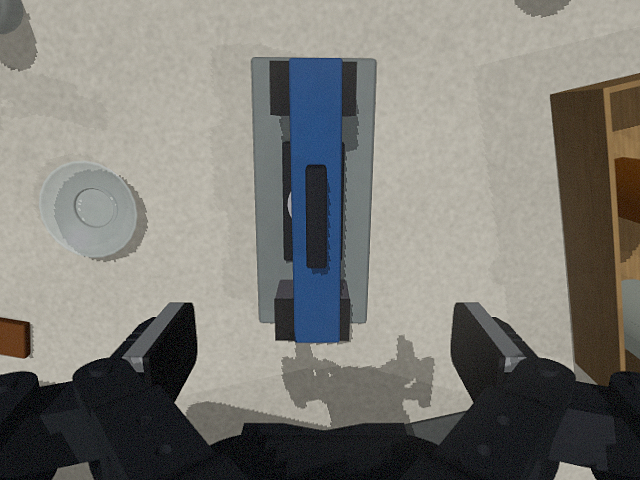

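View pics/s5.png

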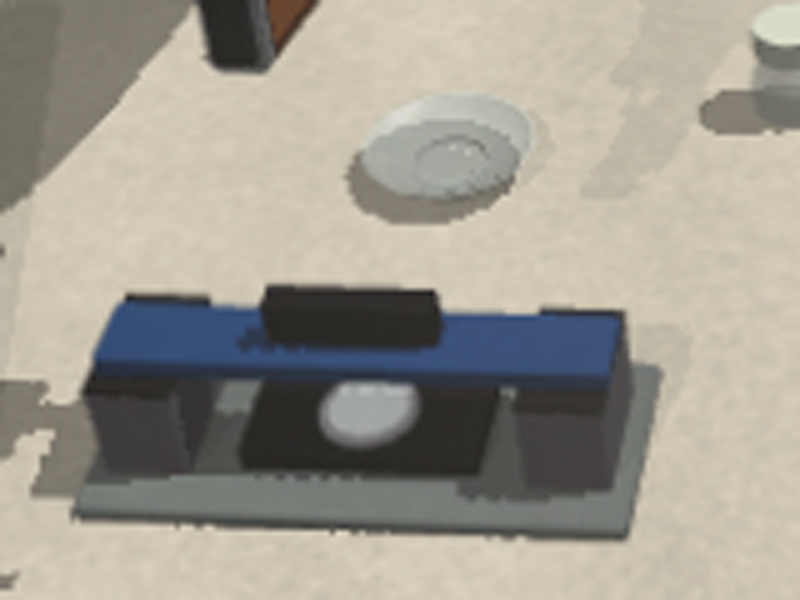

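Run:
```python
from h import *
from scipy.optimize import least_squares
w=cam("wrist")
P=plane(w,[(290,58),(341,58),(340,342),(294,342)],65);e=np.roll(P,-1,0)-P;print("bar",P.mean(0),np.linalg.norm(e,axis=1),np.degrees(np.arctan2(e[1,1],e[1,0])))
Q=np.array([[-4.8937,7.5169,85.3306],[.34,1.81,93.33],[.46,9.31,101.07],[-30.7318,12.9256,79.9315]])
T=np.array([[599.447,.058,230.213],[557.02,54.5,211.32],[558.14,55.67,67.06],[573.752,-281.542,223.972]])
q=np.radians(Q)
rho=np.hypot(T[:,0],T[:,1])
def f(p):
    a,L1,L2,H,d=p
    rr=a+L1*np.sin(q[:,1])+L2*np.sin(q[:,1]+q[:,2]); z=H+L1*np.cos(q[:,1])+L2*np.cos(q[:,1]+q[:,2])
    x=rr*np.cos(q[:,0])-d*np.sin(q[:,0]);y=rr*np.sin(q[:,0])+d*np.cos(q[:,0])
    return np.r_[x-T[:,0],y-T[:,1],z-T[:,2]]
for a0 in(0,100):
    s=least_squares(f,[a0,450,450,0,50]);print(s.x.round(1),np.abs(s.fun).max())
```

```text
bar [ 568.37243592 -273.16723695   65.        ] [ 32.76681049 202.11726974  35.12445367 202.06588113] -103.37409135145398
[  -9.   382.4  553.7 -120.3   51.2] 13.374049874268849
[  -9.   382.4  553.7 -120.3   51.2] 13.374049971765999
```

Run:
```python
from h import *
s=r.sense();print(s["tool_pos"],s["tcp_rot"],s["time"],delta((479,256,230),down(96)))
```

```text
[ 570.39147978 -279.55381849  214.48704204] [1.79962604e+02 1.16119246e-02 7.62455247e+01] 6.8833 (array([ 0.4985, -0.2161, -0.0158]), array([ 6.000e-04,  3.000e-04, -3.448e-01]))
```

Run:
```python
from h import *
w=cam("wrist"); cv2.imwrite("pics/w6.png",w["pixels"][:,:,::-1])
m=[c for c in blobs(w,(100,110,40),(125,255,255),1500)]
for c in m:
    b=cv2.boxPoints(cv2.minAreaRect(c));P=plane(w,b,65);e=np.roll(P,-1,0)-P
    print(b.round(1).tolist(),P.mean(0),np.linalg.norm(e,axis=1),np.degrees(np.arctan2(e[:,1],e[:,0])))
s=r.sense();print(s["tool_pos"],s["joint_pos"],s["tcp_rot"])
```

```text
[[296.0, 59.0], [351.0, 59.0], [351.0, 350.0], [296.0, 350.0]] [ 570.96794525 -276.51896739   65.        ] [ 35.08280435 206.60970497  41.88453604 206.62351221] [ -13.76205924 -102.81571776  166.25734909   75.29804459]
[ 569.74451072 -279.17364921  212.99895236] [-3.07334992e+01  1.33439631e+01  8.05915597e+01  1.07222627e-04
  8.61677805e+01 -1.69795009e+01] [-1.79901231e+02 -3.02698865e-02  7.62459684e+01]
```

View pics/w6.png

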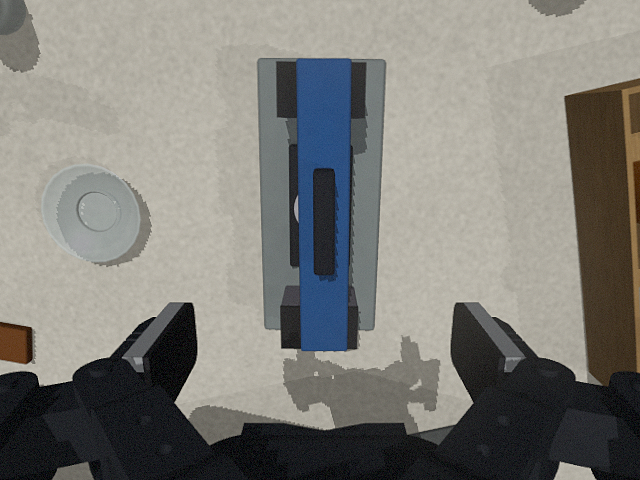

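jog_arm([
  [0.034, -0.015, -0.01, 0, 0, -0.02, 0],
  [0.068, -0.03, -0.016, 0, 0, -0.05, 0],
  [0.102, -0.044, -0.016, 0, 0, -0.08, 0],
  [0.136, -0.059, -0.016, 0, 0, -0.11, 0],
  [0.17, -0.074, -0.016, 0, 0, -0.14, 0],
])

```text
time: 7.35
tool_pos: [537.2, -95.0, 228.0]
tcp_rot: [-179.8, -0.0, 84.3]
ft_force: [0.8, 0.2, -0.5]
finger_gap: 85.4
```

Run:
```python
from h import *
s=r.sense();print(s["tool_pos"],s["tcp_rot"],s["time"],delta((479,256,230),down(96)))
```

```text
[537.18446329 -95.04789758 227.95513512] [-1.79792494e+02 -3.91803355e-02  8.43246699e+01] 7.35 (array([ 0.3436, -0.0926, -0.0015]), array([-0.0035, -0.0011, -0.2038]))
```

jog_arm([
  [0.034, -0.009, 0, 0, 0, -0.03, 0],
  [0.069, -0.018, 0, 0, 0, -0.06, 0],
  [0.103, -0.028, 0, 0, 0, -0.09, 0],
  [0.138, -0.037, 0, 0, 0, -0.12, 0],
  [0.172, -0.046, 0, 0, 0, -0.15, 0],
])

```text
time: 7.77
tool_pos: [508.5, 80.6, 228.1]
tcp_rot: [-179.8, -0.0, 92.9]
ft_force: [0.4, 0.0, 0.1]
finger_gap: 85.5
```

Run:
```python
from h import *
s=r.sense();print(s["tool_pos"],s["tcp_rot"],s["time"],delta((479,256,230),down(96)))
```

```text
[508.45536448  80.57592349 228.0532971 ] [-1.79793018e+02 -2.62698175e-03  9.29423503e+01] 7.7667 (array([ 0.1767, -0.0204, -0.0019]), array([-0.0036, -0.0001, -0.0534]))
```

jog_arm([
  [0.035, -0.004, 0, 0, 0, -0.03, 0],
  [0.07, -0.008, 0, 0, 0, -0.053, 0],
  [0.105, -0.012, 0, 0, 0, -0.053, 0],
  [0.14, -0.016, 0, 0, 0, -0.053, 0],
  [0.168, -0.02, 0, 0, 0, -0.053, 0],
])

```text
time: 8.18
tool_pos: [480.0, 247.7, 227.9]
tcp_rot: [-179.8, 0.0, 95.9]
ft_force: [1.7, -0.2, -0.2]
finger_gap: 85.6
```

jog_arm([
  [0, 0, 0, 0, 0, 0, 0],
  [0, 0, 0, 0, 0, 0, 0],
  [0, 0, 0, 0, 0, 0, 0],
])

```text
time: 8.43
tool_pos: [481.1, 245.2, 228.6]
tcp_rot: [-179.8, 0.1, 95.9]
ft_force: [-0.8, -0.1, -0.3]
finger_gap: 85.2
```

Run:
```python
from h import *
s=r.sense();print(s["tool_pos"],s["tcp_rot"],s["time"],s["joint_pos"],delta((479,256,230),down(96)))
w=cam("wrist"); cv2.imwrite("pics/w7.png",w["pixels"][:,:,::-1])
```

```text
[481.11629223 245.19739611 228.57213307] [-1.79841509e+02  7.42456383e-02  9.59367061e+01] 8.4333 [ 2.15841280e+01 -1.58363289e+00  9.49185801e+01 -2.87898733e-02
  8.68376961e+01  1.56491561e+01] (array([ 0.011 , -0.001 , -0.0014]), array([-0.0028,  0.0013, -0.0011]))
```

View pics/w7.png

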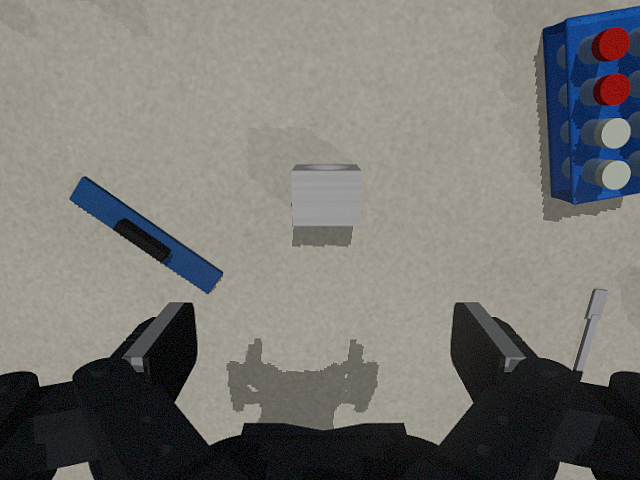

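Run:
```python
from h import *
w=cam("wrist")
P=plane(w,[(292,170),(361,170),(361.5,226),(292,226)],52);e=np.roll(P,-1,0)-P
print(P.round(1),P.mean(0),np.linalg.norm(e,axis=1),np.degrees(np.arctan2(e[:,1],e[:,0])))
c=P.mean(0);print(delta((c[0],c[1],20),down(96)))
```

```text
[[454.5 275.   52. ]
 [505.4 280.3  52. ]
 [511.1 238.   52. ]
 [458.1 232.5  52. ]] [482.28811878 256.4533408   52.        ] [51.14403909 42.69096708 53.279564   42.69649168] [   5.89295562  -82.33803833 -174.08764338   94.79566003]
(array([0.0119, 0.0021, 0.2093]), array([-0.0015,  0.0008, -0.0029]))
```

jog_arm([
  [0.012, 0.002, 0.04, 0, 0, -0.002, 0],
  [0.012, 0.002, 0.08, 0, 0, -0.002, 0],
  [0.012, 0.002, 0.12, 0, 0, -0.002, 0],
  [0.012, 0.002, 0.16, 0, 0, -0.002, 0],
  [0.012, 0.002, 0.195, 0, 0, -0.002, 0],
], newtons=60)

```text
time: 8.95
tool_pos: [482.0, 256.2, 32.6]
tcp_rot: [-179.9, 0.0, 95.9]
ft_force: [0.3, -0.0, 0.2]
finger_gap: 85.5
```

jog_arm([
  [0, 0, 0.01, 0, 0, 0, 0],
  [0, 0, 0.02, 0, 0, 0, 0],
  [0, 0, 0.02, 0, 0, 0, 0.6],
  [0, 0, 0.02, 0, 0, 0, 1],
  [0, 0, 0.02, 0, 0, 0, 1],
])

```text
time: 9.37
tool_pos: [484.5, 258.6, 18.0]
tcp_rot: [179.8, -0.1, 96.0]
ft_force: [1.7, 0.7, 20.2]
finger_gap: 51.6
```

jog_arm([
  [0, 0, 0, 0, 0, 0, 1],
  [0, 0, 0, 0, 0, 0, 1],
  [0, 0, 0, 0, 0, 0, 1],
])

```text
time: 9.62
tool_pos: [484.9, 258.8, 18.2]
tcp_rot: [179.7, -0.1, 96.0]
ft_force: [-0.8, -0.7, 7.7]
finger_gap: 51.6
```

Run:
```python
from h import *
s=r.sense();print(s["tool_pos"],s["tcp_rot"],s["time"],s["joint_pos"],s["ft_force"],s["finger_gap"])
```

```text
[484.88817553 258.80091364  18.24013161] [ 1.79725705e+02 -7.26343732e-02  9.60196747e+01] 9.6167 [ 2.27515482e+01  1.15988240e+01  1.04238929e+02 -1.04792032e-02
  6.38786550e+01  1.67366378e+01] [-0.80478633 -0.67957422  7.66798006] 51.61785655611949
```

jog_arm([
  [0, 0, -0.02, 0, 0, 0, 1],
  [0, 0, -0.06, 0, 0, 0, 1],
  [0, 0, -0.1, 0, 0, 0, 1],
  [0, 0, -0.14, 0, 0, 0, 1],
  [0, 0, -0.18, 0, 0, 0, 1],
])

```text
time: 10.03
tool_pos: [482.3, 257.9, 198.1]
tcp_rot: [179.9, -0.0, 96.0]
ft_force: [-0.1, -0.2, -2.2]
finger_gap: 51.0
```

jog_arm([
  [0, 0, -0.04, 0, 0, 0, 1],
  [0, 0, -0.08, 0, 0, 0, 1],
  [0, 0, -0.1, 0, 0.1, 0, 1],
  [0, 0, -0.1, 0, 0.2, 0, 1],
  [0, 0, -0.1, 0, 0.2, 0, 1],
])

```text
time: 10.45
tool_pos: [484.1, 256.7, 298.6]
tcp_rot: [179.7, -11.7, 96.0]
ft_force: [-0.7, -1.9, -3.6]
finger_gap: 51.0
```

Run:
```python
from h import *
s=r.sense();print(s["tool_pos"],s["tcp_rot"],s["time"],s["joint_pos"],s["ft_force"],s["finger_gap"])
w=cam("wrist"); cv2.imwrite("pics/w8.png",w["pixels"][:,:,::-1])
```

```text
[484.13093876 256.6801907  298.59161011] [179.660319   -11.74896322  95.95547345] 10.45 [14.82536654 -5.58523401 92.2917582  11.55494725 91.09173109  9.34850557] [-0.72810416 -1.90653113 -3.63493129] 51.022201774502186
```

View pics/w8.png

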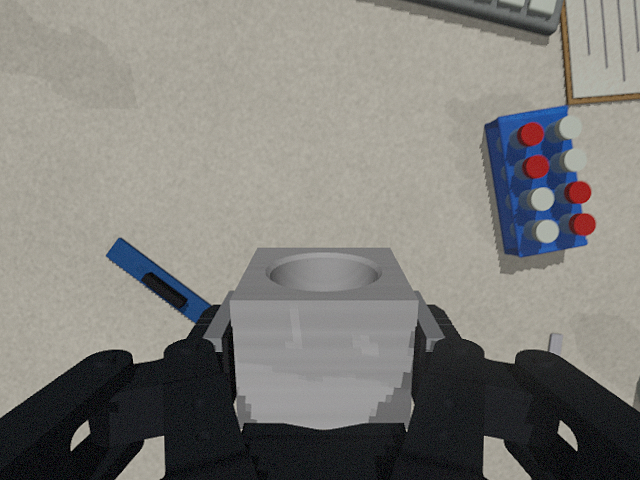

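```bash
cat >> h.py <<'E'
def tilt(phi,tau):
    p,t=np.radians([phi,tau]); h=np.array([np.cos(p),np.sin(p),0]);u=np.array([0,0,1.])
    z=-np.cos(t)*u+np.sin(t)*h; x=np.cos(t)*h+np.sin(t)*u
    return Ro.from_matrix(np.c_[x,np.cross(z,x),z])
def show():
    s=r.sense();print("t",s["time"],"p",s["tool_pos"].round(1),"rpy",s["tcp_rot"].round(1),"q",s["joint_pos"].round(1),"F",s["ft_force"].round(1),"gap",round(float(s["finger_gap"]),1))
    R=Ro.from_euler("xyz",s["tcp_rot"],degrees=True).as_matrix(); print("x_t",R[:,0].round(3),"z_t",R[:,2].round(3))
E
python3 - <<'E'
from h import *
show(); print(delta((505,175,310),tilt(96,45)))
E
```

```text
t 10.5 p [483.3 256.2 296.6] rpy [179.9 -11.4  95.8] q [15.  -5.5 92.3 11.3 91.1  9.6] F [ 0.1 -0.7 -3.2] gap 51.0
x_t [-0.1    0.975  0.198] z_t [-0.018  0.198 -0.98 ]
(array([-0.0787,  0.0134, -0.0296]), array([ 0.0035,  0.5856, -0.0017]))
```

jog_arm([
  [-0.016, 0.003, -0.006, 0, 0.115, 0, 1],
  [-0.032, 0.005, -0.012, 0, 0.23, 0, 1],
  [-0.048, 0.008, -0.018, 0, 0.345, 0, 1],
  [-0.064, 0.011, -0.024, 0, 0.46, 0, 1],
  [-0.08, 0.013, -0.03, 0, 0.585, 0, 1],
])

```text
time: 10.92
tool_pos: [504.2, 175.0, 309.4]
tcp_rot: [179.9, -45.1, 96.2]
ft_force: [0.8, 1.3, -3.7]
finger_gap: 51.5
```

Run:
```python
from h import *
show(); print(delta((525,95,310),tilt(90,78)))
```

```text
t 10.9167 p [504.2 175.  309.4] rpy [179.9 -45.1  96.2] q [-14.2  -1.3  97.4  42.4  99.7 -18.9] F [ 0.8  1.3 -3.7] gap 51.5
x_t [-0.076  0.702  0.708] z_t [-0.074  0.704 -0.706]
(array([-0.0573,  0.0122, -0.0583]), array([-0.094 ,  0.5736,  0.0524]))
```

jog_arm([
  [-0.0115, 0.002, -0.0115, -0.019, 0.115, 0.01, 1],
  [-0.023, 0.005, -0.023, -0.038, 0.23, 0.02, 1],
  [-0.034, 0.007, -0.035, -0.056, 0.345, 0.03, 1],
  [-0.046, 0.01, -0.046, -0.075, 0.46, 0.042, 1],
  [-0.057, 0.012, -0.058, -0.094, 0.574, 0.052, 1],
])

```text
time: 11.33
tool_pos: [524.5, 95.1, 308.4]
tcp_rot: [-178.9, -78.0, 88.9]
ft_force: [0.2, 0.8, -2.2]
finger_gap: 51.3
```

Run:
```python
from h import *
show(); print(delta((540,-30,300),tilt(70,90)))
```

```text
t 11.3333 p [524.5  95.1 308.4] rpy [-178.9  -78.    88.9] q [-31.5  16.9  97.9  64.3 112.2 -33. ] F [ 0.2  0.8 -2.2] gap 51.3
x_t [0.004 0.207 0.978] z_t [-0.     0.978 -0.207]
(array([-0.0341,  0.0156, -0.1207]), array([-0.3476,  0.2071,  0.0324]))
```

jog_arm([
  [-0.007, 0.003, -0.024, -0.07, 0.042, 0.006, 1],
  [-0.014, 0.006, -0.048, -0.14, 0.083, 0.013, 1],
  [-0.02, 0.009, -0.072, -0.21, 0.125, 0.02, 1],
  [-0.027, 0.012, -0.096, -0.28, 0.166, 0.026, 1],
  [-0.034, 0.016, -0.12, -0.348, 0.207, 0.032, 1],
])

```text
time: 11.75
tool_pos: [540.1, -28.6, 299.8]
tcp_rot: [-172.2, -89.9, 62.2]
ft_force: [0.4, 0.2, -2.2]
finger_gap: 51.5
```

Run:
```python
from h import *
show(); print(delta((560,-170,270),tilt(45,90)))
```

```text
t 11.75 p [540.1 -28.6 299.8] rpy [-172.2  -89.9   62.2] q [-47.1  20.9 103.3  73.9 112.  -37.4] F [ 0.4  0.2 -2.2] gap 51.5
x_t [0.001 0.002 1.   ] z_t [ 0.342  0.94  -0.002]
(array([-0.03  ,  0.0671, -0.126 ]), array([-4.361e-01,  1.800e-03,  2.000e-04]))
```

jog_arm([
  [-0.006, 0.013, -0.025, -0.087, 0, 0, 1],
  [-0.012, 0.027, -0.05, -0.174, 0, 0, 1],
  [-0.018, 0.04, -0.076, -0.262, 0, 0, 1],
  [-0.024, 0.054, -0.1, -0.349, 0, 0, 1],
  [-0.03, 0.067, -0.126, -0.436, 0.002, 0, 1],
])

```text
time: 12.17
tool_pos: [560.5, -169.8, 270.1]
tcp_rot: [130.1, -90.0, 94.8]
ft_force: [0.5, 0.3, -1.9]
finger_gap: 51.2
```

Run:
```python
from h import *
show(); print(delta((577,-271,260),tilt(42,90)))
```

```text
t 12.1667 p [ 560.5 -169.8  270.1] rpy [130.1 -90.   94.8] q [-60.3  20.3 108.4  80.3 101.9 -39.7] F [ 0.5  0.3 -1.9] gap 51.2
x_t [-0.  0.  1.] z_t [ 0.707  0.707 -0.   ]
(array([-0.0102,  0.0832, -0.0598]), array([-0.0519,  0.0003,  0.0004]))
```

Run:
```python
from h import *
sc=cam("scene");cv2.imwrite("pics/s9.png",sc["pixels"][:,:,::-1])
print(plane(sc,[(75,345),(88,262),(40,370)],0).round(0),plane(sc,[(75,220)],180).round())
```

```text
[[ 624. -517.    0.]
 [ 359. -531.    0.]
 [ 677. -573.    0.]] [[ 454. -494.  180.]]
```

View pics/s9.png

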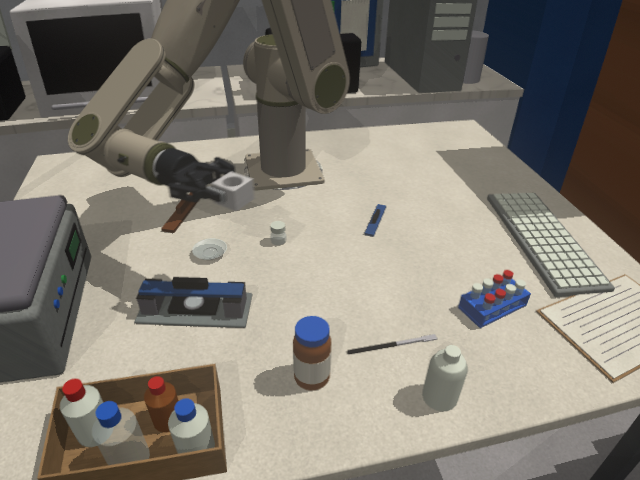

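Run:
```python
from h import *
sc=cam("scene");sd=cam("side");cv2.imwrite("pics/sd9.png",sd["pixels"][:,:,::-1])
print(plane(sc,[(88,132),(70,135),(130,155)],270).round(0))
# instrument top corners scene: test heights
for z in (120,160,200,240): print(z,plane(sc,[(72,205),(48,300)],z).round(0)[:,:2].tolist())
```

```text
[[ 226. -482.  270.]
 [ 234. -521.  270.]
 [ 369. -374.  270.]]
120 [[290.0, -547.0], [620.0, -531.0]]
160 [[358.0, -523.0], [666.0, -508.0]]
200 [[427.0, -499.0], [713.0, -485.0]]
240 [[496.0, -476.0], [760.0, -463.0]]
```

View pics/sd9.png

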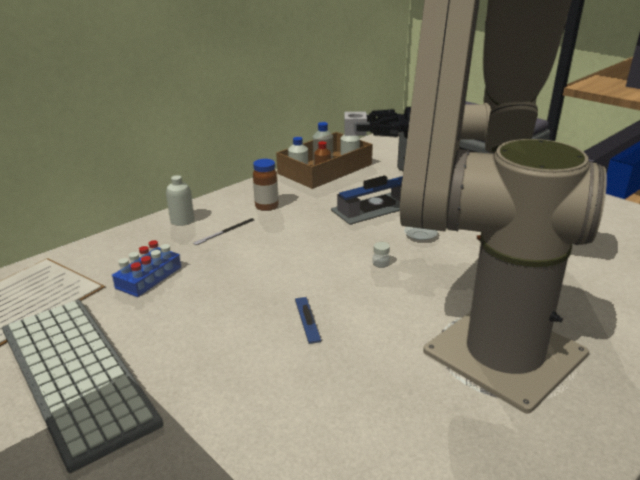

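jog_arm([
  [0, 0, 0, -0.08, 0, 0, 1],
  [0, 0, 0, -0.16, 0, 0, 1],
  [0, 0.01, -0.005, -0.24, 0, 0, 1],
  [0, 0.025, -0.015, -0.32, 0, 0, 1],
  [0, 0.04, -0.03, -0.4, 0, 0, 1],
])

```text
time: 12.73
tool_pos: [568.1, -216.8, 271.1]
tcp_rot: [18.3, -89.9, -176.1]
ft_force: [-0.2, 0.5, -2.6]
finger_gap: 51.1
```

Run:
```python
from h import *
show(); print(delta((577.9,-274,250),tilt(22,90)))
```

```text
t 12.7333 p [ 568.1 -216.8  271.1] rpy [  18.3  -89.9 -176.1] q [-64.    7.4 124.3  92.6  87.2 -41.8] F [-0.2  0.5 -2.6] gap 51.1
x_t [-0.002 -0.     1.   ] z_t [0.926 0.378 0.002]
(array([-0.0212,  0.0566, -0.0126]), array([-0.0041, -0.0022,  0.0007]))
```

jog_arm([
  [-0.005, 0.015, -0.003, 0, 0, 0, 1],
  [-0.01, 0.03, -0.006, 0, 0, 0, 1],
  [-0.016, 0.045, -0.01, 0, 0, 0, 1],
  [-0.021, 0.056, -0.0126, -0.004, -0.002, 0, 1],
  [-0.021, 0.056, -0.0126, -0.004, -0.002, 0, 1],
])

```text
time: 13.15
tool_pos: [577.9, -275.7, 250.2]
tcp_rot: [84.5, -89.9, 117.5]
ft_force: [0.1, 0.6, -2.7]
finger_gap: 51.3
```

Run:
```python
from h import *
show(); print(delta((577.9,-274,185),tilt(22,90)))
w=cam("wrist"); cv2.imwrite("pics/w10.png",w["pixels"][:,:,::-1])
w=cam("scene"); cv2.imwrite("pics/s10.png",w["pixels"][:,:,::-1])
```

```text
t 13.15 p [ 577.9 -275.7  250.2] rpy [ 84.5 -89.9 117.5] q [-66.   17.3 115.4  91.3  88.6 -42.8] F [ 0.1  0.6 -2.7] gap 51.3
x_t [-0.001  0.002  1.   ] z_t [0.927 0.375 0.   ]
(array([-0.0652, -0.0017,  0.0006]), array([-0.0008, -0.0002,  0.0019]))
```

View pics/w10.png

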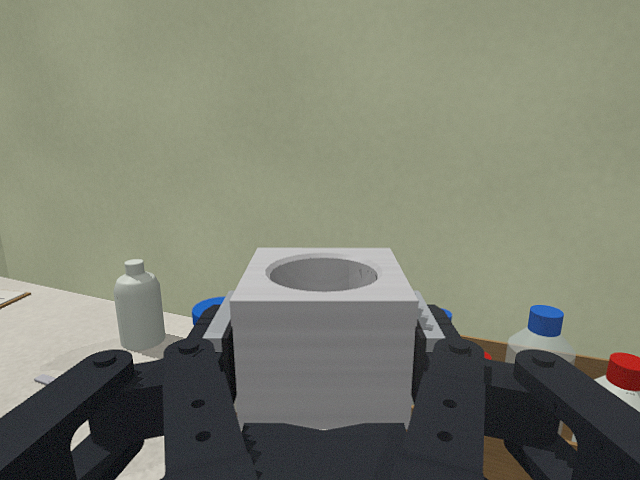

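View pics/s10.png

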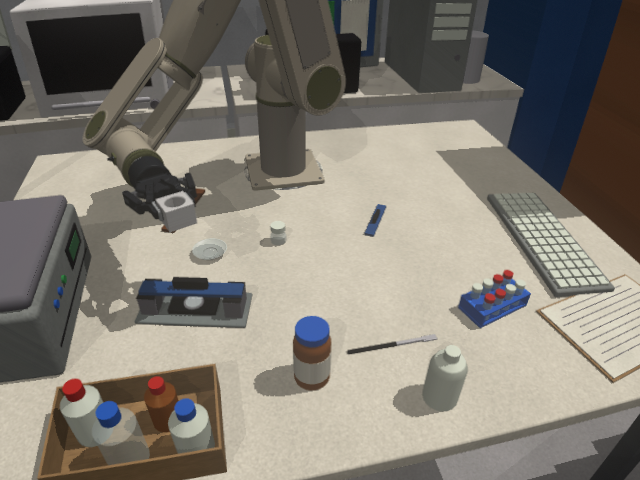

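jog_arm([
  [-0.02, -0.001, 0, 0, 0, 0, 1],
  [-0.04, -0.001, 0, 0, 0, 0, 1],
  [-0.06, -0.001, 0, 0, 0, 0, 1],
  [-0.075, -0.001, 0, 0, 0, 0, 1],
  [-0.085, -0.001, 0, 0, 0, 0, 1],
])

```text
time: 13.67
tool_pos: [576.9, -272.9, 164.5]
tcp_rot: [17.0, -89.9, -175.0]
ft_force: [0.1, 0.6, -1.9]
finger_gap: 51.0
```

jog_arm([
  [0, 0, 0, 0, 0, 0, 1],
  [0, 0, 0, 0, 0, 0, 1],
  [0, 0, 0, 0, 0, 0, 1],
  [0, 0, 0, 0, 0, 0, 1],
  [0, 0, 0, 0, 0, 0, 1],
])

```text
time: 14.08
tool_pos: [577.2, -275.6, 167.2]
tcp_rot: [65.4, -89.7, 136.5]
ft_force: [0.7, 0.5, -1.8]
finger_gap: 51.1
```

Run:
```python
from h import *
show()
w=cam("scene"); cv2.imwrite("pics/s11.png",w["pixels"][:,:,::-1]); crop(w,(195,260),80,60,5,"s11c.png")
# project expected block mid, handle top centre
print(proj(w,[(570.5,-277,165),(570.5,-277,87)]).round(1))
w=cam("side"); crop(w,(370,180),80,60,5,"sd11.png")
```

```text
t 14.0833 p [ 577.2 -275.6  167.2] rpy [ 65.4 -89.7 136.5] q [-66.1  29.2 112.7  91.7  88.8 -52.2] F [ 0.7  0.5 -1.8] gap 51.1
x_t [-0.004  0.004  1.   ] z_t [0.928 0.372 0.002]
[[184.3 247.5]
 [190.4 278.5]]
```

View pics/s11c.png

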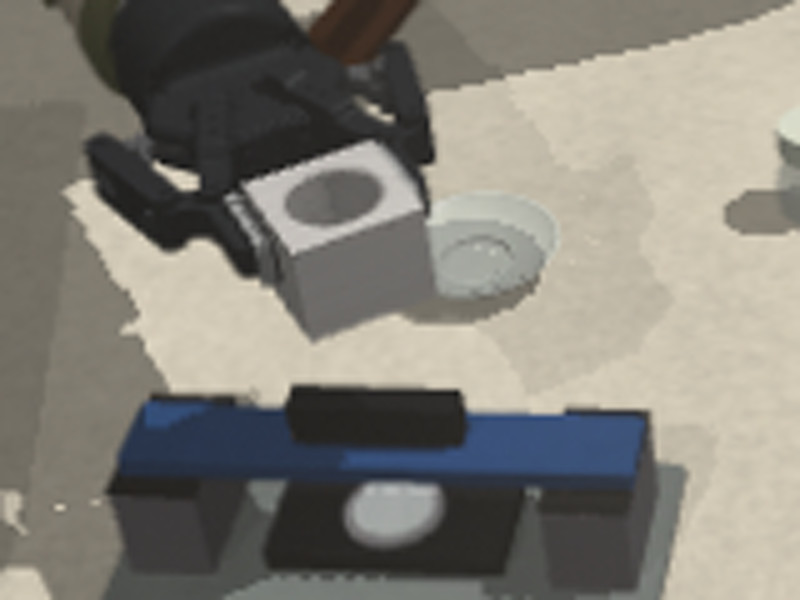

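View pics/sd11.png

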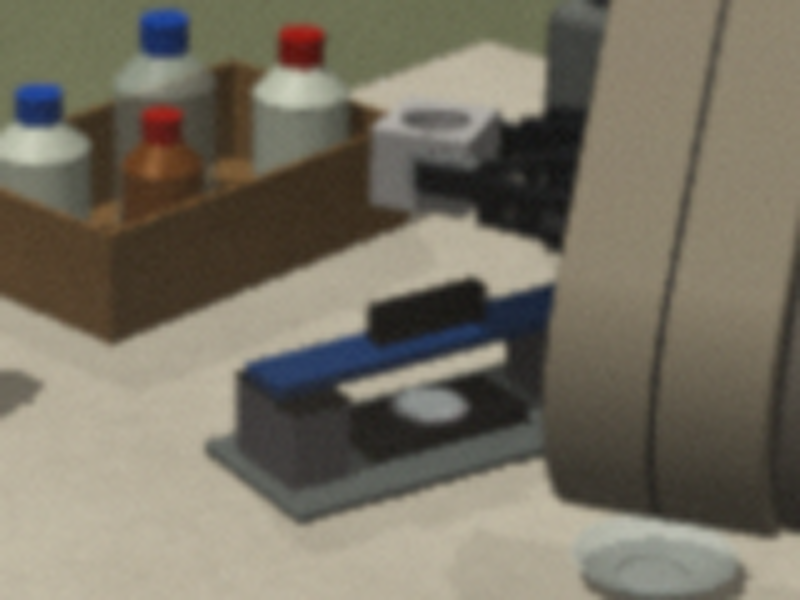

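View pics/s11.png

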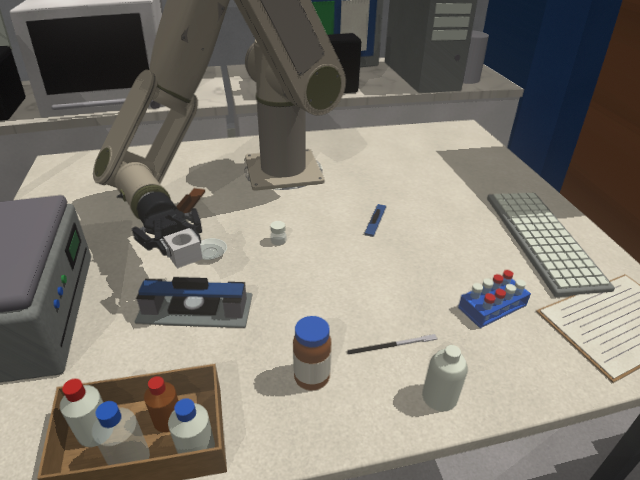

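Run:
```python
from h import *
a=cam("scene");b=cam("side")
print("mouth",tri(a,(181.4,239.4),b,(376.8,143.9)))
print("handle top",tri(a,(115+377/5,200+402/5),b,(290+427/5,120+298/5)))
show()
s=r.sense();print(s["qd"].round(2))
```

```text
mouth (array([ 569.87942086, -278.79556946,  183.06301201]), np.float64(2.3233112082452534))
handle top (array([ 569.90914131, -277.93024992,   81.57159995]), np.float64(0.1280985942626914))
t 14.2833 p [ 577.  -275.7  166.6] rpy [ 61.8 -89.8 140.1] q [-66.1  29.3 112.7  91.7  88.8 -52.3] F [ 0.6 -0.4 -2.2] gap 51.2
x_t [-0.003  0.003  1.   ] z_t [0.928 0.372 0.002]
[ 0.02  0.24  0.07  0.01  0.02 -0.12]
```

Run:
```python
from bench import r
print(r.hand_in())
s=r.sense();print(s["time"],s["tool_pos"],s["finger_gap"])
```

```text
the job is handed in; nothing more can be done
None
the job is handed in; nothing more can be done
```

I laid the large blue cover bar across the two posts and let go of it. I then picked up the aluminium block, turned its deep well straight up, and handed in at about 14.3 s while still holding it over the bar. The hand-in reports no verdict.

**Checks**
- **Bar:** its middle measured about (570.5, −277) mm, about 4 mm from the bay middle at about (569, −280). It lies within about 1° of square, and in the pictures it looks flat on both posts with the fingers clear.
- **Block:** the well's mouth was about 1 mm sideways from the handle's middle. The mouth height measured 183 mm, so the block centre is about 162 mm up (about 166 mm from the arm reading). The underside is about 5.5 cm above the handle.
- **Level and grip:** the tool axis along the well read within 0.3° of vertical, with the joints near standstill. The grip was set to 60 N and the finger opening read 51.2 mm.
- **Well end:** I took the wrist view of the opposite end as the shallow look-alike. From above, the deep well shows facing up.
- **Bystanders:** in the last scene picture they look where they started. I did not measure them.

**Disagreements**
- The handle top measured 81.6 mm by two cameras instead of 87 mm.
- The views of the bar differed by a few millimetres.
- At both grasps the tool stopped about 3–5 mm higher than commanded, with about 8 N upward force.

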